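# Load the sample carrier and feel for the reader's hidden stop

## Robot

A 6-joint arm with a two-finger parallel gripper is mounted at the origin on the work surface. World frame = base frame: x ahead of the robot, y to its left, z up, the work surface at z = 0. Lengths are in m, angles in degrees, forces in N, time in s.
With the tool pointing down it reaches from about 0.375 to 0.9 m from the base axis. Payload 3.1 kg.
Tool frame: the origin (TCP) lies at the very end of the fingers, on their centre line; the grasp point (between the pads) lies 19 mm behind it; z points along the fingers, y is the line along which they close (so a half turn about z gives the same grasp; the last joint's range is limited). The gripper opens to 87 mm and grips with 3 to 60 N. Pads are 19 mm wide; open, the fingers measure 117 mm over their backs; the gripper's body (75 mm by 190 mm) begins 51 mm behind the grasp point.
Start: joints at [-85.629, 30.224, 82.088, -0, 67.689, -10.227], TCP at [0.158, -0.605, 0.223] pointing down, gripper open.
Joint ranges: [-176.69, 176.69], [-43.24, 126.21], [12.49, 139.97], [-82, 262], [0, 151.66], [-163.58, 163.58]. Speed limits (degrees/s): [159.86, 159.86, 180, 180, 180, 180].

## Interface

Orientations are given as a 3x3 rotation matrix whose columns are the frame's x, y, z axes.
In Python, from rig import readout, viewer, ticket gives the robot as it stands.
- The arm moves only by the tool send_rows, never from a script. Its argument "moves" is a list of rows, each a list of 6 numbers: the shift along the tool's x, y, z in units of 250 mm (1.0 is 250 mm), then the turn, a rotation vector about the tool's x, y, z in units of 90 degrees (1.0 is 90 degrees). A call has 1 to 12 rows; each row is the pose to reach, as a shift and turn from the pose commanded when the call began, along the tool's axes at that moment; what a row does not reach only later rows make up. A row lasts 1/10 s, in which the tool goes at most 50 mm and 8.59 degrees, less where a joint would pass 70% of its speed; a pose out of reach is approached as far as the arm can. A call with a number of a shift or a turn outside -1 to 1 is refused whole. A call with a gripper value outside its range is refused whole. "grip" is the opening, from 0 (shut) to 1 (fully open), set as the call begins (left out, the last holds). The fingers move at their own pace and stop on an object; the grip force is fixed at half the most. Time passes only in rows, so rows that repeat a pose let the fingers close. It gives the time, the measured TCP pose, the force, the opening and the grip force at its end, in the units of the state.
- readout.read_state(): the state, without advancing time (a new reading comes with each control period).
- viewer.capture(name): name is "side" or "top" or "wrist"; returns (picture, depth): 384x512x3 uint8, red, green, blue; 384x512 float32, m along the optical axis (not along the pixel's ray), 0 where there is no reading.
- viewer.camera_info(name): a dict with "fx", "fy", "cx", "cy" (pixels), "R" (3x3) and "t" (3): a world point X has camera coordinates R X + t; the wrist camera has in their place "tool_from_camera" (4x4, takes a point from camera to tool coordinates, whose origin is the TCP and whose axes are the flange's). Camera axes: x right, y down, z forward; pixel columns grow to the right and rows downward; lengths in m; the calibration is good to about 2 mm. A picture is of the moment at which its call begins: read the wrist's pose just before it. camera_info takes no time and is no camera call.
- ticket.hand_in(): hands the job in; it is judged then, once.
The state is a dict: "time_s": time; "joint_positions": joint angles; "qvel": joint speeds; "tau": joint torques, N m; "position": TCP position; "tcp_rot": TCP orientation; "force": force on the tool from outside, world axes, zero at the start; "moment": the same for the moment, N m; "opening": opening from 0.0 (shut) to 1.0 (fully open); "grasp_force": force on a finger pad.
Only numpy, scipy, OpenCV 4.12 (cv2) and the standard library are available. Lean on these libraries where they do the work, as an engineer would, in place of code of your own. Each camera call takes 0.05 s, during which the arm holds its last target. There are 200 camera calls.

## Task

Lift the aluminium sample carrier by its middle fin, lay it in the open channel of the bench reader with its push tab away from the tunnel, and let go. Then take it by the push tab and slide it into the tunnel until you feel the rubber stop hidden inside, press lightly against it for a moment (some 8 to 12 N at the gripper, as the carrier also rubs in its guide), and leave the carrier there, up against the stop. The stop is set at a different depth each time; never press the stop with more than 20 N, and leave the other things on the bench alone.

Things in the scene. Friction and masses are not known exactly. Their poses are not given: they have to be found in the camera images.
- carrier: Sample carrier, bare aluminium, about 0.5 kg: plate 64 mm wide (own x), 190 mm long (own y), 12 mm thick, two round wells. A lifting fin (10 mm thick in x, 40 mm long) stands in its middle, a push tab at its -y end; both rise to 58 mm above the underside. Origin: centre of the underside; own +y is the leading end.
- carrier_fin (a point): Grip point in the lifting fin, 45 mm above the carrier's underside, over its middle; pinch across own x.
- carrier_tab (a point): Grip point in the push tab, 89 mm from the middle towards own -y, 45 mm above the underside; the tab is a plate 8 mm thick in y and 44 mm wide in x; pinch it across own y (or push its outer face at own y = -93 mm).
- reader: Bench reader, fixed: cream housing with blue band, 170 mm wide (x), 170 mm long (y 0 to +0.17), 120 mm high, with a tunnel 75 mm high. Origin: on the bench under the middle of the tunnel's mouth; own +y points into the tunnel, the sliding direction. The hidden stop lies 55 to 90 mm inside the mouth.
- channel_mid (a point): Middle of the open channel's floor, 4 mm above the bench, 110 mm before the mouth. The channel runs 220 mm out of the tunnel along the reader's -y, 70 mm wide between rails with flared lips up to 17 mm above the bench; floor and guide go on inside the tunnel.
- buffer (a joint): How far the rubber pads of the hidden stop are pressed in, in m: 0 untouched, about 1.5 N per mm (0.001 is 1.5 N, 0.0133 is 20 N). Inside the tunnel, not visible.
- feeler (a joint): Travel of the light feeler pin (under 0.5 N) that stands 8 mm before the rubber pads, in m: 0 untouched, 0.008 when the carrier's leading end just meets the pads, 0.005 when it is 3 mm short. Inside the tunnel, not visible.
- bottle_large: Bystander, leave alone: amber bottle with red cap, 72 mm wide, 135 mm high; origin at the middle of its underside.
- bottle_small: Bystander, leave alone: amber bottle with red cap, 58 mm wide, 110 mm high; origin at the middle of its underside.
- beaker: Bystander, leave alone: glass beaker, 72 mm wide, 95 mm high; origin at the middle of its underside.
- dish: Bystander, leave alone: white evaporating dish, 90 mm wide, 18 mm high; origin at the middle of its underside.
- mortar: Bystander, leave alone: white mortar bowl, 100 mm wide, 60 mm high; origin at the middle of its underside.
- spatula: Bystander, leave alone: double-ended steel lab spatula lying flat, 172 mm long, 16 mm wide; origin at the middle of its underside.
- jar: Bystander, leave alone: white jar, 60 mm wide, 75 mm high; origin at the middle of its underside.

How it is judged:
By the outcome, as a careful person would: the job done as asked, in the order asked, and still so for the second after the job is handed in, with the robot touching nothing.
It also fails if it takes over 64 s, if anything falls off the work surface, if the arm or the gripper's body presses on something with over 40 N, if the wrist force passes 120 N, or if a joint passes its speed limit or range.

## Working session

There is one attempt and no reset: what is moved stays moved. The work goes in short steps, Python scripts to look and compute and a tool call to move; the robot and the scene stay as the last step left them, time stands still between calls to the robot, and variables do not carry over. Pictures are saved under pics/ and viewed, at most 10 in all, crops included, and the job is handed in when it is done.

Besides the shell and the picture viewer there is one more tool, called after "Request:" by a JSON object that holds its "fn" and its "kwargs". send_rows: Moves the arm, as the interface text tells. Shifts and turns lie within -1 to 1; 1 stands for 250 mm of shift or 90 degrees of turn. Its arguments: {"type":"object","properties":{"moves":{"type":"array"},"grip":{"type":"number"}},"required":["moves"]}

```bash
mkdir -p pics; ls
cat > h.py <<'E'
import numpy as np, cv2
from rig import readout, viewer, ticket
def cloud(name):
    im,d=viewer.capture(name); c=viewer.camera_info(name)
    v,u=np.mgrid[:384,:512]
    P=np.stack([(u-c['cx'])/c['fx']*d,(v-c['cy'])/c['fy']*d,d],-1)
    if 'R' in c: W=(P-np.array(c['t']))@np.array(c['R'])
    else:
        s=readout.read_state(); T=np.array(c['tool_from_camera'])
        W=(P@T[:3,:3].T+T[:3,3])@np.array(s['tcp_rot']).T+np.array(s['position'])
    return im,d,W
E
python3 - <<'E'
from h import *
s=readout.read_state(); print(s)
for n in('top','side'):
    im,d,W=cloud(n); cv2.imwrite(f'pics/{n}.png',im[...,::-1]); np.savez(f'{n}.npz',im=im,d=d,W=W)
    print(n,viewer.camera_info(n),(d==0).mean())
E
```

```text
pics
{'time_s': 0.0, 'joint_positions': array([-8.56288101e+01,  3.02779795e+01,  8.21560198e+01, -3.83927192e-04,
        6.76888542e+01, -1.02279189e+01]), 'qvel': array([ 0.08566595, -0.02606008,  0.03469626, -0.11743492,  0.03394761,
       -0.02830531]), 'tau': array([-1.84284501e-03, -4.40039492e+01, -1.76592672e+01,  6.30708318e-02,
        5.81004610e-02, -1.56104475e-04]), 'position': array([ 0.15749769, -0.60407849,  0.22158425]), 'tcp_rot': array([[ 9.67712480e-01,  2.52056594e-01, -1.69606681e-04],
       [ 2.52056373e-01, -9.67710192e-01,  2.13748580e-03],
       [ 3.74637277e-04, -2.11122213e-03, -9.99997701e-01]]), 'force': array([0.56410893, 1.21839123, 0.65865093]), 'moment': array([0.01862072, 0.00666947, 0.0372394 ]), 'grasp_force': 0.0, 'opening': 1.00344035822839}
top {'fx': 484.86530019261625, 'fy': 484.86530019261625, 'cx': 256.42976471434383, 'cy': 193.7775039335542, 'R': array([[ 0.01762949, -0.99983083,  0.00524465],
       [-0.98448063, -0.01827438, -0.17453919],
       [ 0.17460551, -0.00208622, -0.98463626]]), 't': array([-0.02451412,  0.56448542,  1.58411251])} 0.0037638346354166665
side {'fx': 482.52329477367454, 'fy': 482.52329477367454, 'cx': 253.1051737461049, 'cy': 190.61684041876228, 'R': array([[ 0.01842412, -0.9998158 ,  0.00537723],
       [-0.59282229, -0.01525472, -0.80518882],
       [ 0.80512253,  0.01164716, -0.59299414]]), 't': array([-0.01367681,  0.37251349,  0.99877212])} 0.004038492838541667
```

View pics/top.png

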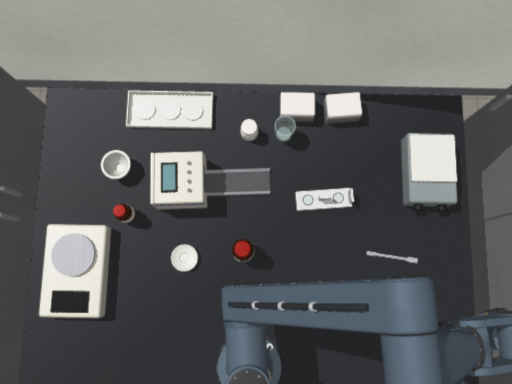

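View pics/side.png

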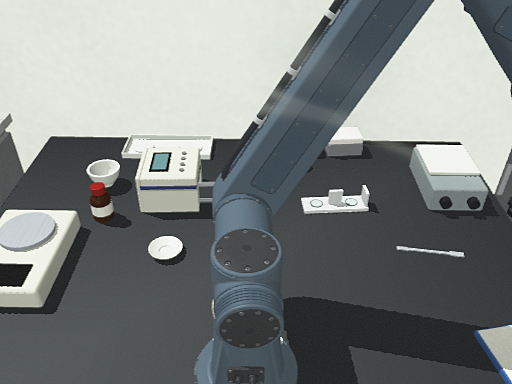

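The top view shows the carrier at (324,199) with its tab at the right end (351,196). The reader housing is at (180,180) and its channel runs right to (270,182). The tunnel therefore points to image left (+y), and the carrier is already roughly lined up with it.

```bash
cat > m.py <<'E'
from h import *
def rect(W,m):
    p=W[m][:,:2]; r=cv2.minAreaRect((p*1000).astype(np.float32)); return r
E
python3 - <<'E'
from m import *
z=np.load('top.npz'); im,d,W=z['im'],z['d'],z['W']
v,u=np.mgrid[:384,:512]
def box(a,b,c,e): return (u>=a)&(u<=b)&(v>=c)&(v<=e)
br=im.min(-1)>110
m=box(285,365,180,215)&(W[...,2]>.006)
print('carrier',m.sum(),rect(W,m&(W[...,2]<.02)))
for nm,mm in(('fin',box(315,338,190,207)&(W[...,2]>.04)),('tab',box(343,360,185,207)&(W[...,2]>.04))): print(nm,mm.sum(),W[mm].mean(0),W[mm].max(0),W[mm].min(0))
m=box(208,285,160,205)&(W[...,2]>.0085)&(W[...,2]<.03)
for k,lim in(('up',v<182),('lo',v>=182)):
    q=W[m&lim]; print(k,len(q),q.mean(0),q.min(0),q.max(0), cv2.fitLine((q[:,:2]).astype(np.float32),cv2.DIST_HUBER,0,.01,.01).ravel())
m=box(140,215,140,215)&(W[...,2]>.11); print('reader',rect(W,m),W[m][:,2].mean())
m=box(290,300,230,250); print('bench z',W[m][:,2].mean(),W[m][:,2].std())
for nm,b in(('btl',(230,257,235,265)),('jar',(240,260,118,142)),('beak',(272,298,115,142))):
    q=W[box(*b)&(W[...,2]>.05)]; print(nm,q.mean(0))
print(viewer.camera_info('wrist'))
E
```

```text
carrier 1187 ((564.2264404296875, -251.93515014648438), (123.54305267333984, 278.2425842285156), 0.8689049482345581)
fin 51 [ 0.55329703 -0.23997664  0.08706481] [ 0.56406428 -0.01088954  1.65842801] [ 0.27956236 -0.26461226  0.04256902]
tab 50 [ 0.55601023 -0.31993268  0.11860277] [ 0.59106864 -0.01088954  1.65842801] [ 0.27956236 -0.33925835  0.04033737]
up 286 [0.64862093 0.04335344 0.01343781] [ 0.6134028  -0.1122903   0.00851596] [0.69017227 0.15566208 0.02599933] [ 0.06185796 -0.99808496  0.6523394   0.04760846]
lo 284 [0.58051562 0.04380512 0.01311326] [ 0.53303714 -0.10981696  0.00851608] [0.6134927  0.15419212 0.0267089 ] [ 0.01700124 -0.99985546  0.57531524  0.06293491]
reader ((469.535400390625, 188.5496826171875), (507.333984375, 214.6515350341797), 23.459444046020508) 0.12922803619007997
bench z 0.014864710824328015 0.15363750059656936
btl [0.37228777 0.02649423 0.13108307]
jar [0.78626524 0.01536906 0.08669349]
beak [ 0.79627662 -0.10761193  0.09118171]
{'fx': 286.1448233906287, 'fy': 286.1448233906287, 'cx': 252.7451782032474, 'cy': 189.4523113629853, 'tool_from_camera': array([[ 6.84136384e-04, -9.57797838e-01, -2.87441877e-01,
         7.93179515e-02],
       [ 9.99999756e-01,  6.96791857e-04,  5.82743276e-05,
        -7.38801810e-04],
       [ 1.44472134e-04, -2.87441847e-01,  9.57798081e-01,
        -1.62444324e-01],
       [ 0.00000000e+00,  0.00000000e+00,  0.00000000e+00,
         1.00000000e+00]])}
```

Request:
{"fn": "send_rows", "kwargs": {"moves": [[0.2, -0.095, 0, 0, 0, -0.08], [0.38, -0.18, 0, 0, 0, -0.16], [0.56, -0.27, 0, 0, 0, -0.24], [0.74, -0.36, 0, 0, 0, -0.32], [0.95, -0.46, 0, 0, 0, -0.4], [0.95, -0.46, 0, 0, 0, -0.42]], "grip": 1}}

```text
time_s: 0.7
position: [0.3611, -0.4293, 0.2221]
tcp_rot: [[0.605, 0.797, 0.0], [0.797, -0.605, 0.003], [0.003, -0.002, -1.0]]
force: [-0.9, 0.4, -0.3]
opening: 1.004
grasp_force: 0.0
```

```bash
cat >> h.py <<'E'
from scipy.spatial.transform import Rotation as Ro
def plan(pos,xang):
    "shift and turn (call units) to a down-pointing pose with tool x at xang degrees"
    s=readout.read_state(); R=np.array(s['tcp_rot']); a=np.radians(xang)
    x=np.array([np.cos(a),np.sin(a),0]); zz=np.array([0,0,-1.]); T=np.stack([x,np.cross(zz,x),zz],1)
    rv=Ro.from_matrix(R.T@T).as_rotvec(degrees=True)
    print('t',round(s['time_s'],2),'pos',np.round(s['position'],4),'F',np.round(s['force'],1),'shift',np.round(R.T@(np.array(pos)-s['position'])/.25,4),'turn',np.round(rv/90,4))
E
python3 -c "
from h import *; plan([.56,-.26,.22],90)"
```

```text
t 0.7 pos [ 0.3611 -0.4293  0.2221] F [-0.9  0.4 -0.3] shift [1.0206 0.2243 0.0107] turn [-0.0006 -0.0019 -0.4133]
```

Request:
{"fn": "send_rows", "kwargs": {"moves": [[0.2, 0.045, 0, 0, 0, -0.08], [0.4, 0.09, 0, 0, 0, -0.16], [0.6, 0.135, 0, 0, 0, -0.24], [0.8, 0.18, 0, 0, 0, -0.32], [1.0, 0.224, 0, 0, 0, -0.4], [1.0, 0.224, 0, 0, 0, -0.413], [1.0, 0.224, 0, 0, 0, -0.413], [1.0, 0.224, 0, 0, 0, -0.413]]}}

```text
time_s: 1.5
position: [0.5543, -0.2706, 0.2221]
tcp_rot: [[0.009, 1.0, -0.001], [1.0, -0.009, -0.0], [-0.0, -0.001, -1.0]]
force: [-0.1, 1.1, -1.1]
opening: 1.003
grasp_force: 0.0
```

Run:
```python
from h import *
for n in('wrist','top'):
    im,d,W=cloud(n); cv2.imwrite(f'pics/{n}2.png',im[...,::-1]); np.savez(f'{n}2.npz',im=im,d=d,W=W)
plan([.56,-.26,.22],90)
```

```text
t 1.6 pos [ 0.554  -0.2712  0.2224] F [-0.2 -0.4 -0.1] shift [0.0449 0.0236 0.0094] turn [-0.0006 -0.     -0.0067]
```

View pics/wrist2.png

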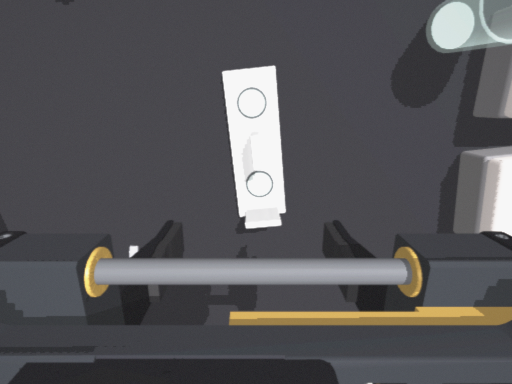

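The wrist view shows the carrier with its leading end at the top, (223,72) to (273,67). The fin is near (252,150) and the tab near (262,218), towards the robot's right.

```bash
cat >> h.py <<'E'
def ray(uv,z,s,name='wrist'):
    c=viewer.camera_info(name); uv=np.asarray(uv,float)
    r=np.stack([(uv[:,0]-c['cx'])/c['fx'],(uv[:,1]-c['cy'])/c['fy'],np.ones(len(uv))],1)
    if name=='wrist':
        T=np.array(c['tool_from_camera']);R=np.array(s['tcp_rot']); o=R@T[:3,3]+s['position']; r=r@(R@T[:3,:3]).T
    else: R=np.array(c['R']); o=-R.T@c['t']; r=r@R
    return o+r*((z-o[2])/r[:,2])[:,None]
def line(p): return cv2.fitLine(np.asarray(p[:,:2],np.float32),cv2.DIST_HUBER,0,.001,.001).ravel()
E
python3 - <<'E'
from h import *
s=readout.read_state(); z=np.load('wrist2.npz'); im,W=z['im'],z['W']
g=im.min(-1)
m=np.zeros(g.shape,bool); m[55:235,205:300]=g[55:235,205:300]>90
L=[];Rr=[];T=[]
for v in range(82,200):
    q=np.where(m[v])[0]; L.append((q[0]-.5,v)); Rr.append((q[-1]+.5,v))
for u in range(230,268):
    q=np.where(m[:,u])[0]; T.append((u,q[0]-.5))
l,r,t=[line(ray(a,.012,s)) for a in(L,Rr,T)]
print(l,r,t)
d=l[:2]*np.sign(l[1])+r[:2]*np.sign(r[1]); d/=np.linalg.norm(d); n=np.array([d[1],-d[0]])
ax=((l[2:]@n)+(r[2:]@n))/2; print('width',(r[2:]-l[2:])@n,'yaw of y',np.degrees(np.arctan2(d[1],d[0])))
c=n*ax+d*(t[2:]@d-.095); print('centre',c)
h=W[...,2]
f=m&(h>.045)&(h<.07); v,u=np.where(f)
for k,mm in(('fin',f&(np.arange(384)[:,None]<195)),('tab',f&(np.arange(384)[:,None]>195))):
    q=W[mm]; print(k,len(q),np.median(q,0),np.percentile(q,3,0),np.percentile(q,97,0))
print('plate z',np.median(h[m&(h<.03)]))
# top view check, z=.012
E
```

```text
[ 0.08705878 -0.9962032   0.52383614 -0.23823968] [ 0.09025609 -0.9959186   0.5916392  -0.24300206] [ 0.99640185  0.08475459  0.54998314 -0.14909941]
width 0.06711387 yaw of y 95.08638
centre [ 0.55801713 -0.24375993]
fin 313 [ 0.55779446 -0.24407146  0.05831946] [ 0.55226107 -0.26308022  0.05622647] [ 0.56248389 -0.22508345  0.059673  ]
tab 346 [ 0.56601068 -0.3311265   0.05757226] [ 0.54492858 -0.33750041  0.04604158] [ 0.58573494 -0.32783035  0.05928723]
plate z 0.01254905512853896
```

```bash
python3 -c "
from h import *; plan([.558,-.244,.1],95.1); plan([.558,-.244,.028],95.1)"
```

```text
t 1.6 pos [ 0.554  -0.2712  0.2224] F [-0.2 -0.4 -0.1] shift [0.1088 0.0154 0.4894] turn [-0.0006 -0.     -0.0633]
t 1.6 pos [ 0.554  -0.2712  0.2224] F [-0.2 -0.4 -0.1] shift [0.1088 0.0156 0.7774] turn [-0.0006 -0.     -0.0633]
```

Request:
{"fn": "send_rows", "kwargs": {"moves": [[0.109, 0.0155, 0.18, 0, 0, -0.063], [0.109, 0.0155, 0.36, 0, 0, -0.063], [0.109, 0.0155, 0.49, 0, 0, -0.063], [0.109, 0.0155, 0.49, 0, 0, -0.063], [0.109, 0.0155, 0.49, 0, 0, -0.063]]}}

```text
time_s: 2.1
position: [0.5589, -0.2439, 0.1003]
tcp_rot: [[-0.089, 0.996, -0.0], [0.996, 0.089, 0.0], [0.0, -0.0, -1.0]]
force: [-0.1, -0.6, 0.2]
opening: 1.002
grasp_force: 0.0
```

```bash
python3 -c "
from h import *; plan([.558,-.244,.028],95.1)"
```

```text
t 2.1 pos [ 0.5589 -0.2439  0.1003] F [-0.1 -0.6  0.2] shift [-0.0003 -0.0037  0.2893] turn [-0.0002 -0.0001  0.0001]
```

Request:
{"fn": "send_rows", "kwargs": {"moves": [[0, 0, -0.2, 0, 0, 0], [0.1, 0.03, -0.36, 0, 0, 0.03], [0.27, 0.08, -0.46, 0, 0, 0.057], [0.45, 0.13, -0.52, 0, 0, 0.057], [0.63, 0.19, -0.56, 0, 0, 0.057], [0.8, 0.24, -0.6, 0, 0, 0.057], [0.95, 0.29, -0.6, 0, 0, 0.057], [0.95, 0.29, -0.6, 0, 0, 0.057], [0.95, 0.29, -0.6, 0, 0, 0.057], [0.95, 0.29, -0.6, 0, 0, 0.057]]}}

```text
time_s: 3.1
position: [0.6102, -0.0009, 0.2516]
tcp_rot: [[-0.0, 1.0, 0.002], [1.0, 0.0, -0.001], [-0.001, 0.002, -1.0]]
force: [0.2, -0.3, 0.3]
opening: 0.999
grasp_force: 0.0
```

Run:
```python
from h import *
im,d,W=cloud('wrist'); cv2.imwrite('pics/wrist3.png',im[...,::-1]); np.savez('wrist3.npz',im=im,d=d,W=W)
plan([.61,0,.25],90)
```

```text
t 3.15 pos [ 0.61   -0.0011  0.2511] F [-0.1 -0.3 -0.7] shift [ 0.0045 -0.0001  0.0045] turn [ 0.001   0.0005 -0.0001]
```

View pics/wrist3.png

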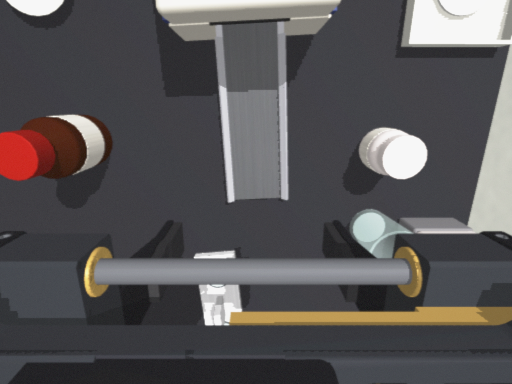

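The view shows the channel rails running from (218,30)/(283,25) at the mouth to (230,200)/(287,197) at the outer end. The housing front meets the bench near row 38.

Run:
```python
from h import *
s=readout.read_state(); z=np.load('wrist3.npz'); im,W=z['im'],z['W']; g=im.min(-1).astype(int)
print(g[120,214:236],g[120,276:296])
v,u=np.mgrid[:384,:512]
h=W[...,2]
print(np.round(h[120,214:236]*1000),np.round(h[120,276:296]*1000))
oL,iL,iR,oR=[],[],[],[]
for r in range(50,192):
    a=np.where(g[r,205:245]>110)[0]+205; b=np.where(g[r,265:300]>110)[0]+265
    oL.append((a[0]-.5,r)); iL.append((a[-1]+.5,r)); iR.append((b[0]-.5,r)); oR.append((b[-1]+.5,r))
for n,a in zip(('oL','iL','iR','oR'),(oL,iL,iR,oR)):
    l=line(ray(a,.015,s)); d=l[:2]*np.sign(l[1]); x0=l[2]-d[0]/d[1]*(l[3]); print(n,'x at y=0',x0,'ang',np.degrees(np.arctan2(d[1],d[0])))
p=W[(h>.008)&(h<.03)&(u>205)&(u<300)&(v>60)&(v<210)]
print('rail ymin',np.percentile(p[:,1],[0,1,3]),'z pct',np.percentile(p[:,2],[50,90,98]))
# front face of housing
for a in((175,200),(290,310)):
    q=[(c,np.where(g[:60,c]>90)[0][-1]+.5) for c in range(*a)]; P=ray(q,0,s); print('face foot',P[0],P[-1])
q=W[(v<40)&(u>170)&(u<330)&(h>.08)&(h<.112)]; print('face y',len(q),np.median(q,0), line(q))
p=W[(u>232)&(u<278)&(v>60)&(v<190)]; print('floor z',np.median(p[:,2]))
```

```text
[ 65  64  65  65  62  61  68 136 188 215 221 221 218 216 186 143 126 123
 125 124 122 126] [123 117 101 139 174 190 187 187 187 199 184 120  75  64  67  65  66  64
  63  68]
[ 0. -1. -1. -2.  1. -0. -0. 15. 17. 14. 15. 15. 13. 11.  9.  3.  3.  3.
  5.  5.  4.  5.] [  3.   4.   4.   9.  10.  14.  13.  16.  16.  16.  16.   0.  -0.  -0.
   0.   1.  -1.  -1.   0. 414.]
oL x at y=0 0.5700417 ang 92.74735
iL x at y=0 0.59986866 ang 100.484726
iR x at y=0 0.6255945 ang 84.027725
oR x at y=0 0.6599037 ang 93.1938
rail ymin [-0.06008602 -0.05565971 -0.05116865] z pct [0.01409139 0.01649485 0.01743067]
face foot [0.50992745 0.16778559 0.        ] [0.54045928 0.15848018 0.        ]
face foot [0.65883967 0.16444243 0.        ] [0.68344101 0.1656302  0.        ]
face y 1494 [0.60760716 0.16145861 0.09708007] [0.99876297 0.0497247  0.6073889  0.1614417 ]
floor z 0.003842187061565888
```

Request:
{"fn": "send_rows", "kwargs": {"moves": [[-0.18, -0.04, 0, 0, 0, -0.02], [-0.37, -0.08, 0.04, 0, 0, -0.04], [-0.56, -0.12, 0.1, 0, 0, -0.057], [-0.74, -0.16, 0.18, 0, 0, -0.057], [-0.9, -0.2, 0.3, 0, 0, -0.057], [-0.972, -0.208, 0.45, 0, 0, -0.057], [-0.972, -0.208, 0.6, 0, 0, -0.057], [-0.972, -0.208, 0.604, 0, 0, -0.057], [-0.972, -0.208, 0.604, 0, 0, -0.057], [-0.972, -0.208, 0.604, 0, 0, -0.057]]}}

```text
time_s: 4.15
position: [0.5596, -0.2434, 0.1011]
tcp_rot: [[-0.091, 0.996, 0.003], [0.996, 0.091, -0.002], [-0.002, 0.003, -1.0]]
force: [0.5, 0.0, 0.9]
opening: 1.004
grasp_force: 0.0
```

```bash
python3 -c "
from h import *; plan([.558,-.244,.028],95.1)"
```

```text
t 4.15 pos [ 0.5596 -0.2434  0.1011] F [0.5 0.  0.9] shift [-0.0011 -0.0072  0.2924] turn [0.0018 0.0014 0.0014]
```

Request:
{"fn": "send_rows", "kwargs": {"moves": [[-0.001, -0.007, 0.1, 0.002, 0.001, 0.001], [-0.001, -0.007, 0.2, 0.002, 0.001, 0.001], [-0.001, -0.007, 0.292, 0.002, 0.001, 0.001], [-0.001, -0.007, 0.292, 0.002, 0.001, 0.001], [-0.001, -0.007, 0.292, 0.002, 0.001, 0.001]]}}

```text
time_s: 4.65
position: [0.5579, -0.2431, 0.0279]
tcp_rot: [[-0.091, 0.996, -0.001], [0.996, 0.091, -0.0], [-0.0, -0.001, -1.0]]
force: [-0.2, -0.8, 0.2]
opening: 0.999
grasp_force: 0.0
```

Request:
{"fn": "send_rows", "kwargs": {"moves": [[0, 0, 0, 0, 0, 0], [0, 0, 0, 0, 0, 0], [0, 0, 0, 0, 0, 0], [0, 0, 0, 0, 0, 0], [0, 0, 0, 0, 0, 0], [0, 0, 0, 0, 0, 0], [0, 0, 0, 0, 0, 0], [0, 0, 0, 0, 0, 0], [0, 0, 0, 0, 0, 0], [0, 0, 0, 0, 0, 0]], "grip": 0}}

```text
time_s: 5.65
position: [0.5566, -0.2429, 0.026]
tcp_rot: [[-0.09, 0.996, -0.003], [0.996, 0.09, 0.001], [0.002, -0.003, -1.0]]
force: [-0.1, -0.3, 0.0]
opening: 0.168
grasp_force: 0.0
```

Request:
{"fn": "send_rows", "kwargs": {"moves": [[0, 0, 0, 0, 0, 0], [0, 0, 0, 0, 0, 0], [0, 0, 0, 0, 0, 0], [0, 0, 0, 0, 0, 0]]}}

```text
time_s: 6.05
position: [0.5569, -0.2429, 0.026]
tcp_rot: [[-0.09, 0.996, -0.003], [0.996, 0.09, 0.001], [0.001, -0.003, -1.0]]
force: [1.4, 0.7, -1.1]
opening: 0.114
grasp_force: 30.0
```

Request:
{"fn": "send_rows", "kwargs": {"moves": [[0, 0, -0.06, 0, 0, 0], [0, 0, -0.2, 0, 0, 0], [0, 0, -0.36, 0, 0, 0], [0, 0, -0.36, 0, 0, 0], [0, 0, -0.36, 0, 0, 0]]}}

```text
time_s: 6.55
position: [0.5568, -0.243, 0.1172]
tcp_rot: [[-0.09, 0.996, -0.002], [0.996, 0.09, 0.001], [0.001, -0.002, -1.0]]
force: [-0.3, -0.5, -4.8]
opening: 0.116
grasp_force: 30.0
```

Run:
```python
from h import *
s=readout.read_state();print(s['force'],s['moment'],s['opening'],s['position'],s['grasp_force'])
im,d,W=cloud('wrist'); cv2.imwrite('pics/wrist4.png',im[...,::-1]); np.savez('wrist4.npz',im=im,d=d,W=W)
g=im.min(-1); s=readout.read_state(); R=np.array(s['tcp_rot'])
Wt=(W-s['position'])@R   # tool coords
v,u=np.mgrid[:384,:512]
m=(Wt[...,2]>.003)&(Wt[...,2]<.045)&(abs(Wt[...,1])<.06)&(Wt[...,0]>-.0)&(Wt[...,0]<.13)&(g>90)
print(m.sum(),cv2.minAreaRect((Wt[m][:,:2]*1000).astype(np.float32)),np.percentile(Wt[m],[1,99],axis=0),
 'plane',np.linalg.lstsq(np.c_[Wt[m][:,:2],np.ones(m.sum())],Wt[m][:,2],rcond=None)[0])
```

```text
[-0.3150283  -0.47866642 -4.83055065] [ 0.0165394  -0.00515147  0.01662812] 0.11584748275345845 [ 0.55680689 -0.24300501  0.11721267] 29.996536960825324
14273 ((46.543548583984375, -0.0760650634765625), (64.24032592773438, 93.03072357177734), 89.9925308227539) [[ 0.00225005 -0.03132135  0.01103081]
 [ 0.09241716  0.03114959  0.01523639]] plane [ 0.00135264 -0.00084117  0.01341655]
```

View pics/wrist4.png

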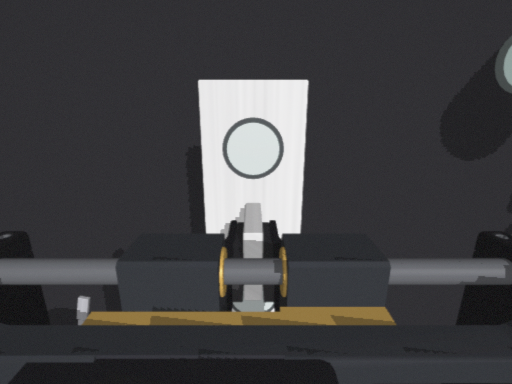

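The carrier is held square and centred: its leading end is 93 mm ahead of the TCP and its underside 25 mm below.

```bash
python3 -c "
from h import *; plan([.6125,.0485,.1],93)"
```

```text
t 6.6 pos [ 0.5557 -0.2423  0.1157] F [-0.3  0.7 -4.9] shift [1.1379 0.3308 0.0646] turn [-0.0033 -0.0019  0.0239]
```

Request:
{"fn": "send_rows", "kwargs": {"moves": [[0.1, 0.03, 0, 0, 0, 0.005], [0.25, 0.08, 0, -0.001, 0, 0.01], [0.43, 0.13, 0, -0.001, 0, 0.02], [0.61, 0.18, 0, -0.001, 0, 0.024], [0.79, 0.24, 0, -0.001, 0, 0.024], [0.92, 0.29, 0, -0.001, 0, 0.024], [1, 0.33, 0, -0.001, 0, 0.024], [1, 0.33, 0, -0.001, 0, 0.024], [1, 0.33, 0, -0.001, 0, 0.024], [1, 0.33, 0, -0.001, 0, 0.024]]}}

```text
time_s: 7.6
position: [0.6153, 0.0126, 0.1148]
tcp_rot: [[-0.051, 0.999, -0.005], [0.999, 0.051, 0.001], [0.002, -0.005, -1.0]]
force: [-0.5, -0.4, -4.5]
opening: 0.111
grasp_force: 30.0
```

```bash
python3 -c "
from h import *
for i in range(3): plan([.6125,.0485,.06],93); viewer.capture('top')"
```

```text
t 7.6 pos [0.6153 0.0126 0.1148] F [-0.5 -0.4 -4.5] shift [ 0.1434 -0.0028  0.2195] turn [-0.0032 -0.0011 -0.0006]
t 7.65 pos [0.6156 0.0124 0.1152] F [ 0.5 -0.6 -4.3] shift [ 0.1446 -0.0042  0.2211] turn [-0.0026 -0.0011 -0.0009]
t 7.7 pos [0.6159 0.0122 0.1155] F [ 0.1  0.  -3.3] shift [ 0.1454 -0.0054  0.2222] turn [-0.0022 -0.001  -0.0012]
```

Request:
{"fn": "send_rows", "kwargs": {"moves": [[0.07, -0.002, 0.05, -0.002, -0.001, 0], [0.145, -0.005, 0.1, -0.002, -0.001, -0.001], [0.145, -0.005, 0.2, -0.002, -0.001, -0.001], [0.145, -0.005, 0.222, -0.002, -0.001, -0.001], [0.145, -0.005, 0.222, -0.002, -0.001, -0.001], [0.145, -0.005, 0.222, -0.002, -0.001, -0.001], [0.145, -0.005, 0.222, -0.002, -0.001, -0.001], [0.145, -0.005, 0.222, -0.002, -0.001, -0.001]]}}

```text
time_s: 8.55
position: [0.6143, 0.0491, 0.0618]
tcp_rot: [[-0.053, 0.999, 0.004], [0.999, 0.053, -0.0], [-0.0, 0.004, -1.0]]
force: [0.5, -0.3, -4.2]
opening: 0.113
grasp_force: 30.0
```

Run:
```python
from h import *
plan([.6125,.0485,.03],93)
im,d,W=cloud('wrist'); cv2.imwrite('pics/wrist5.png',im[...,::-1]); np.savez('wrist5.npz',im=im,d=d,W=W)
plan([.6125,.0485,.03],93)
```

```text
t 8.55 pos [0.6143 0.0491 0.0618] F [ 0.5 -0.3 -4.2] shift [-0.0021 -0.0077  0.1272] turn [0.0023 0.0003 0.0005]
t 8.6 pos [0.6141 0.0492 0.0617] F [ 0.   0.4 -3.4] shift [-0.0026 -0.0069  0.1267] turn [0.002  0.0002 0.0006]
```

View pics/wrist5.png

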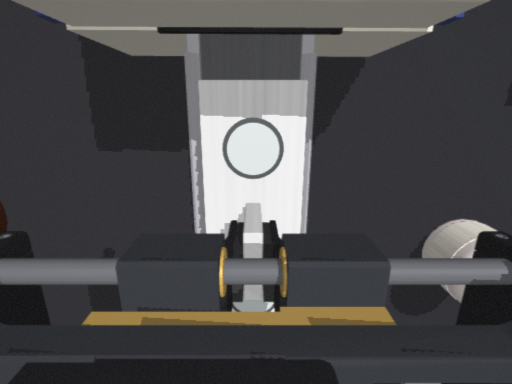

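The carrier sits over the channel, with a rail visible on each side: left at x≈187–200 px, right at 303–316 px. Next I'll measure the lateral offset in tool coordinates.

Run:
```python
from h import *
s=readout.read_state(); z=np.load('wrist5.npz'); W=z['W']; g=z['im'].min(-1)
Wt=(W-s['position'])@np.array(s['tcp_rot']); h=W[...,2]
v,u=np.mgrid[:384,:512]
ok=(h>.010)&(h<.022)&(abs(Wt[...,1])<.06)
m=ok&(v>55)&(v<200)
for a,b in((.02,.05),(.05,.08),(.08,.1),(.1,.13)):
    k=m&(Wt[...,0]>a)&(Wt[...,0]<b)
    for sg in(-1,1):
        y=Wt[k&(np.sign(Wt[...,1])==sg)][:,1]*1000
        if len(y): print(a,sg,len(y),np.round(np.percentile(y,[2,50,98]),1))
c=(abs(h-.0475)<.012)&(v<200)&(abs(Wt[...,1])<.05); y=Wt[c]*1000; print('carrier',np.percentile(y,[.5,99.5],axis=0))
```

```text
0.02 -1 447 [-46.  -42.2 -38.7]
0.02 1 250 [37.8 39.7 42.2]
0.05 -1 503 [-46.1 -42.1 -38.6]
0.05 1 284 [37.7 39.7 42.3]
0.08 -1 389 [-46.  -41.9 -37.6]
0.08 1 268 [33.8 39.3 42.4]
0.1 -1 261 [-45.9 -41.2 -36.9]
0.1 1 254 [33.4 37.6 42.2]
carrier [[ 20.5960736  -45.96995093   6.43695796]
 [115.06378105  45.74680065  22.01123187]]
```

Request:
{"fn": "send_rows", "kwargs": {"moves": [[-0.003, -0.0074, 0.03, 0.002, 0, 0], [-0.003, -0.0074, 0.05, 0.002, 0, 0], [-0.003, -0.0074, 0.07, 0.002, 0, 0], [-0.003, -0.0074, 0.085, 0.002, 0, 0], [-0.003, -0.0074, 0.1, 0.002, 0, 0], [-0.003, -0.0074, 0.1, 0.002, 0, 0], [-0.003, -0.0074, 0.1, 0.002, 0, 0]]}}

```text
time_s: 9.3
position: [0.6117, 0.0488, 0.0356]
tcp_rot: [[-0.054, 0.999, -0.002], [0.999, 0.054, -0.0], [-0.0, -0.002, -1.0]]
force: [-0.1, -0.5, -4.0]
opening: 0.112
grasp_force: 30.0
```

Request:
{"fn": "send_rows", "kwargs": {"moves": [[0, 0, 0.008, 0, 0, 0], [0, 0, 0.016, 0, 0, 0], [0, 0, 0.024, 0, 0, 0], [0, 0, 0.024, 0, 0, 0], [0, 0, 0.024, 0, 0, 0]]}}

```text
time_s: 9.8
position: [0.6118, 0.0487, 0.03]
tcp_rot: [[-0.054, 0.999, -0.001], [0.999, 0.054, -0.0], [-0.0, -0.001, -1.0]]
force: [-0.1, 0.8, -1.4]
opening: 0.116
grasp_force: 30.0
```

Request:
{"fn": "send_rows", "kwargs": {"moves": [[0, 0, 0.003, 0, 0, 0], [0, 0, 0.003, 0, 0, 0]]}}

```text
time_s: 10.0
position: [0.6118, 0.0487, 0.03]
tcp_rot: [[-0.054, 0.999, -0.001], [0.999, 0.054, -0.0], [-0.0, -0.001, -1.0]]
force: [-1.4, -0.7, 5.0]
opening: 0.113
grasp_force: 30.0
```

Request:
{"fn": "send_rows", "kwargs": {"moves": [[0, 0, 0, 0, 0, 0], [0, 0, 0, 0, 0, 0], [0, 0, 0, 0, 0, 0], [0, 0, 0, 0, 0, 0], [0, 0, 0, 0, 0, 0], [0, 0, 0, 0, 0, 0]], "grip": 0.7}}

```text
time_s: 10.6
position: [0.6117, 0.0488, 0.0289]
tcp_rot: [[-0.054, 0.999, -0.002], [0.999, 0.054, -0.0], [-0.0, -0.002, -1.0]]
force: [0.9, -0.9, 0.5]
opening: 0.572
grasp_force: 0.0
```

Request:
{"fn": "send_rows", "kwargs": {"moves": [[0, 0, -0.1, 0, 0, 0], [0, 0, -0.25, 0, 0, 0], [0, 0, -0.4, 0, 0, 0], [0, 0, -0.55, 0, 0, 0], [0, 0, -0.55, 0, 0, 0], [0, 0, -0.55, 0, 0, 0], [0, 0, -0.55, 0, 0, 0]]}}

```text
time_s: 11.3
position: [0.6107, 0.0489, 0.1653]
tcp_rot: [[-0.054, 0.999, -0.004], [0.999, 0.054, 0.0], [0.0, -0.004, -1.0]]
force: [0.1, 0.1, -0.1]
opening: 0.701
grasp_force: 0.0
```

Run:
```python
from h import *
plan([.6125,.0485,.03],93)
im,d,W=cloud('wrist'); cv2.imwrite('pics/wrist6.png',im[...,::-1]); np.savez('wrist6.npz',im=im,d=d,W=W)
s=readout.read_state(); h=W[...,2]; 
p=(W[...,:2]-[.6066,.1615])@np.array([[-.0518,.99866],[.99866,.0518]]).T # along, across(+x)
v,u=np.mgrid[:384,:512]; g=im.min(-1)
b=(abs(p[...,1])<.05)&(v<300)&(g>100)&(p[...,0]<-.005)
for n,k in(('plate',b&(h>.012)&(h<.022)&(abs(p[...,1])<.0325)),('tall',b&(h>.055)&(h<.07))):
    q=np.c_[p[k]*1000,h[k]*1000]; print(n,len(q),np.round(np.percentile(q,[1,50,99],axis=0),1))
k=b&(h>.055)&(h<.07)
for a,c in((-.17,-.06),(-.26,-.17)):
    q=p[k&(p[...,0]>a)&(p[...,0]<c)]*1000; print(len(q),len(q) and np.round(np.percentile(q,[2,50,98],axis=0),1))
```

```text
t 11.3 pos [0.6107 0.0489 0.1653] F [ 0.1  0.1 -0.1] shift [-0.002   0.0093  0.541 ] turn [-0.0028 -0.0002  0.0009]
plate 8361 [[-201.8  -31.9   14.3]
 [ -97.3   -0.7   16.1]
 [ -21.3   30.3   18.9]]
tall 444 [[-133.7   -5.9   56.2]
 [-113.1   -1.    61.8]
 [ -94.5    4.    63.7]]
444 [[-133.2   -5.9]
 [-113.1   -1. ]
 [ -94.6    3.9]]
0 0
```

View pics/wrist6.png

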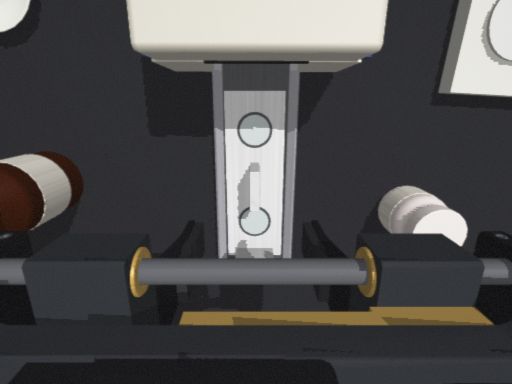

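The carrier lies flat in the channel, with its leading end at (255,92) and its tab towards the bottom. It is centred within about 1 mm, and its middle is about 114 mm before the mouth. Next I'll turn the tool to pinch the tab.

```bash
python3 -c "
from h import *; plan([.6161,-.0412,.13],3)"
```

```text
t 11.35 pos [0.6106 0.0488 0.1649] F [-0.2 -0.1  0.7] shift [-0.3609  0.0033  0.1394] turn [-0.0027  0.0023  1.0008]
```

Request:
{"fn": "send_rows", "kwargs": {"moves": [[-0.1, 0, 0, 0, 0, 0.09], [-0.2, 0, 0, 0, 0, 0.18], [-0.3, 0, 0, 0, 0, 0.27], [-0.36, 0.003, 0, 0, 0, 0.36], [-0.36, 0.003, 0, 0, 0, 0.45], [-0.36, 0.003, 0, 0, 0, 0.54], [-0.36, 0.003, 0, 0, 0, 0.63], [-0.36, 0.003, 0, 0, 0, 0.72], [-0.36, 0.003, 0, 0, 0, 0.81], [-0.36, 0.003, 0, 0, 0, 0.9], [-0.36, 0.003, 0, 0, 0, 0.99], [-0.36, 0.003, 0, 0, 0, 1]], "grip": 0.4}}

```text
time_s: 12.55
position: [0.6165, -0.0409, 0.1647]
tcp_rot: [[0.999, 0.053, -0.005], [0.053, -0.999, 0.001], [-0.005, -0.001, -1.0]]
force: [-0.6, -0.1, -0.4]
opening: 0.404
grasp_force: 0.0
```

Request:
{"fn": "send_rows", "kwargs": {"moves": [[0, 0, 0, 0, 0, 0], [0, 0, 0, 0, 0, 0], [0, 0, 0, 0, 0, 0], [0, 0, 0, 0, 0, 0]]}}

```text
time_s: 12.95
position: [0.6174, -0.041, 0.1664]
tcp_rot: [[0.999, 0.054, -0.002], [0.054, -0.999, -0.0], [-0.002, 0.0, -1.0]]
force: [-0.8, -0.3, -0.4]
opening: 0.401
grasp_force: 0.0
```

Run:
```python
from h import *
im,d,W=cloud('wrist'); cv2.imwrite('pics/wrist7.png',im[...,::-1]); np.savez('wrist7.npz',im=im,d=d,W=W)
s=readout.read_state(); h=W[...,2]; Wt=(W-s['position'])@np.array(s['tcp_rot'])
p=(W[...,:2]-[.6066,.1615])@np.array([[-.0518,.99866],[.99866,.0518]]).T
k=(abs(p[...,1])<.03)&(p[...,0]>-.24)&(p[...,0]<-.19)&(h>.055)&(h<.067)&(im.min(-1)>80)
print(k.sum(),np.round(np.percentile(p[k]*1000,[2,50,98],axis=0),1),np.round(np.percentile(Wt[k]*1000,[2,50,98],axis=0),1))
plan([.6161,-.0412,.03],3)
```

```text
381 [[-207.3  -20.3]
 [-203.3    1.7]
 [-199.4   21.5]] [[-20.5  -3.4 102.8]
 [  1.5   0.5 104.4]
 [ 21.3   4.4 108.2]]
t 13.0 pos [ 0.6175 -0.041   0.1665] F [0.6 0.3 0.8] shift [-4.60e-03  3.00e-04  5.46e-01] turn [0.     0.001  0.0012]
```

View pics/wrist7.png

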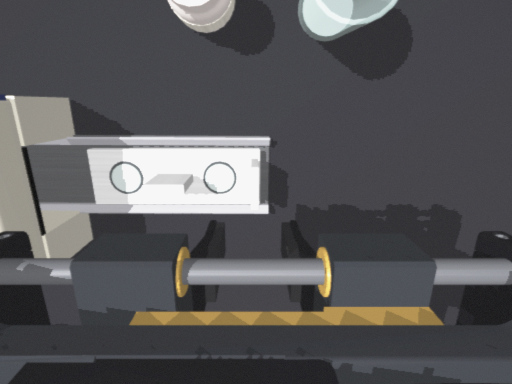

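The tab, near (258,185), is within 1 mm of the finger centre line. Going down and closing.

Request:
{"fn": "send_rows", "kwargs": {"moves": [[0, 0.002, 0.15, 0, 0.001, 0], [0, 0.002, 0.3, 0, 0.001, 0], [0, 0.002, 0.42, 0, 0.001, 0], [0, 0.002, 0.5, 0, 0.001, 0], [0, 0.002, 0.546, 0, 0.001, 0], [0, 0.002, 0.546, 0, 0.001, 0], [0, 0.002, 0.546, 0, 0.001, 0]]}}

```text
time_s: 13.7
position: [0.618, -0.0417, 0.0307]
tcp_rot: [[0.999, 0.054, 0.001], [0.054, -0.999, -0.0], [0.001, 0.0, -1.0]]
force: [-0.4, 0.2, 0.6]
opening: 0.403
grasp_force: 0.0
```

Request:
{"fn": "send_rows", "kwargs": {"moves": [[0, 0, 0, 0, 0, 0], [0, 0, 0, 0, 0, 0], [0, 0, 0, 0, 0, 0], [0, 0, 0, 0, 0, 0], [0, 0, 0, 0, 0, 0], [0, 0, 0, 0, 0, 0], [0, 0, 0, 0, 0, 0]], "grip": 0}}

```text
time_s: 14.4
position: [0.6176, -0.0419, 0.0306]
tcp_rot: [[0.999, 0.054, 0.001], [0.054, -0.999, -0.001], [0.001, 0.001, -1.0]]
force: [-2.1, -0.5, 4.1]
opening: 0.089
grasp_force: 30.0
```

```bash
python3 -c "
from h import *; s=readout.read_state(); print(s['opening'],s['grasp_force'],s['moment']); plan([.6066+.0518*.15,.1615-.15*.99866,.03],3)"
```

```text
0.08859610612272013 29.999226783402264 [-0.16053948  0.12044528  0.04980771]
t 14.4 pos [ 0.6176 -0.0419  0.0306] F [-2.1 -0.5  4.1] shift [-0.0014 -0.2148  0.0021] turn [ 0.0004 -0.0004  0.0009]
```

Request:
{"fn": "send_rows", "kwargs": {"moves": [[0, -0.02, 0, 0, 0, 0], [0, -0.05, 0, 0, 0, 0], [0, -0.08, 0, 0, 0, 0], [0, -0.11, 0, 0, 0, 0], [-0.001, -0.14, 0, 0, 0, 0], [-0.001, -0.165, 0, 0, 0, 0], [-0.001, -0.19, 0, 0, 0, 0], [-0.001, -0.21, 0, 0, 0, 0], [-0.001, -0.22, 0, 0, 0, 0], [-0.001, -0.23, 0, 0, 0, 0]]}}

```text
time_s: 15.4
position: [0.6147, 0.0159, 0.0306]
tcp_rot: [[0.999, 0.055, 0.002], [0.055, -0.999, -0.001], [0.002, 0.001, -1.0]]
force: [0.4, -5.5, 4.9]
opening: 0.089
grasp_force: 30.0
```

Request:
{"fn": "send_rows", "kwargs": {"moves": [[0, -0.008, 0, 0, 0, 0], [0, -0.016, 0, 0, 0, 0], [0, -0.024, 0, 0, 0, 0]]}}

```text
time_s: 15.7
position: [0.6144, 0.0217, 0.0306]
tcp_rot: [[0.999, 0.054, 0.002], [0.054, -0.999, -0.001], [0.002, 0.001, -1.0]]
force: [-0.1, -5.6, 5.3]
opening: 0.09
grasp_force: 30.0
```

Request:
{"fn": "send_rows", "kwargs": {"moves": [[0, -0.006, -0.0015, 0, 0, 0], [0, -0.012, -0.002, 0, 0, 0], [0, -0.018, -0.002, 0, 0, 0], [0, -0.024, -0.002, 0, 0, 0]]}}

```text
time_s: 16.1
position: [0.6134, 0.0279, 0.0305]
tcp_rot: [[0.999, 0.054, 0.0], [0.054, -0.999, -0.0], [0.0, 0.0, -1.0]]
force: [-0.0, -4.9, 4.3]
opening: 0.093
grasp_force: 30.0
```

Request:
{"fn": "send_rows", "kwargs": {"moves": [[0, -0.008, 0, 0, 0, 0], [0, -0.016, 0, 0, 0, 0], [0, -0.024, 0, 0, 0, 0]]}}

```text
time_s: 16.4
position: [0.613, 0.0339, 0.0306]
tcp_rot: [[0.999, 0.054, 0.0], [0.054, -0.999, -0.0], [-0.0, 0.0, -1.0]]
force: [-1.1, -4.1, 4.6]
opening: 0.087
grasp_force: 30.0
```

Request:
{"fn": "send_rows", "kwargs": {"moves": [[0, -0.008, -0.002, 0, 0, 0], [0, -0.016, -0.003, 0, 0, 0], [0, -0.016, -0.003, 0, 0, 0]]}}

```text
time_s: 16.7
position: [0.6119, 0.0389, 0.0306]
tcp_rot: [[0.999, 0.053, -0.002], [0.053, -0.999, 0.001], [-0.002, -0.001, -1.0]]
force: [0.8, -1.0, -0.2]
opening: 0.091
grasp_force: 30.0
```

Request:
{"fn": "send_rows", "kwargs": {"moves": [[0, -0.008, 0, 0, 0, 0], [0, -0.016, 0, 0, 0, 0], [0, -0.016, 0, 0, 0, 0]]}}

```text
time_s: 17.0
position: [0.6119, 0.0422, 0.0307]
tcp_rot: [[0.999, 0.054, -0.002], [0.054, -0.999, 0.0], [-0.002, -0.0, -1.0]]
force: [0.6, -0.8, -2.3]
opening: 0.093
grasp_force: 30.0
```

Request:
{"fn": "send_rows", "kwargs": {"moves": [[0, -0.008, 0, 0, 0, 0], [0, -0.016, 0, 0, 0, 0], [0, -0.016, 0, 0, 0, 0]]}}

```text
time_s: 17.3
position: [0.6121, 0.0449, 0.0312]
tcp_rot: [[0.999, 0.055, -0.001], [0.055, -0.999, -0.002], [-0.001, 0.002, -1.0]]
force: [-0.5, -5.1, -1.8]
opening: 0.092
grasp_force: 30.0
```

Request:
{"fn": "send_rows", "kwargs": {"moves": [[0, -0.008, 0, 0, 0, 0], [0, -0.016, 0, 0, 0, 0], [0, -0.016, 0, 0, 0, 0]]}}

```text
time_s: 17.6
position: [0.6121, 0.0476, 0.0314]
tcp_rot: [[0.998, 0.055, -0.0], [0.055, -0.998, -0.004], [-0.001, 0.004, -1.0]]
force: [-1.3, -9.2, -2.4]
opening: 0.092
grasp_force: 30.0
```

The force is climbing about 1.5 N per mm, so this is the stop. Holding at about 9–10 N.

Request:
{"fn": "send_rows", "kwargs": {"moves": [[0, -0.001, 0, 0, 0, 0], [0, -0.001, 0, 0, 0, 0], [0, -0.001, 0, 0, 0, 0], [0, -0.001, 0, 0, 0, 0], [0, -0.001, 0, 0, 0, 0], [0, -0.001, 0, 0, 0, 0]]}}

```text
time_s: 18.2
position: [0.6121, 0.0476, 0.0313]
tcp_rot: [[0.998, 0.055, -0.0], [0.055, -0.998, -0.004], [-0.001, 0.004, -1.0]]
force: [-0.1, -9.3, 0.2]
opening: 0.09
grasp_force: 30.0
```

Request:
{"fn": "send_rows", "kwargs": {"moves": [[0, 0.006, 0, 0, 0, 0], [0, 0.012, 0, 0, 0, 0], [0, 0.018, 0, 0, 0, 0], [0, 0.02, 0, 0, 0, 0], [0, 0.02, 0, 0, 0, 0], [0, 0.02, 0, 0, 0, 0]]}}

```text
time_s: 18.8
position: [0.6122, 0.0446, 0.0312]
tcp_rot: [[0.999, 0.054, -0.0], [0.054, -0.999, -0.001], [-0.001, 0.001, -1.0]]
force: [0.9, -5.1, -2.0]
opening: 0.089
grasp_force: 30.0
```

Request:
{"fn": "send_rows", "kwargs": {"moves": [[0, 0.006, 0, 0, 0, 0], [0, 0.012, 0, 0, 0, 0], [0, 0.013, 0, 0, 0, 0], [0, 0.013, 0, 0, 0, 0], [0, 0.013, 0, 0, 0, 0]]}}

```text
time_s: 19.3
position: [0.6124, 0.0422, 0.0311]
tcp_rot: [[0.999, 0.054, -0.0], [0.054, -0.999, 0.0], [-0.0, -0.0, -1.0]]
force: [0.5, -2.0, -3.7]
opening: 0.089
grasp_force: 30.0
```

Request:
{"fn": "send_rows", "kwargs": {"moves": [[0, 0, 0.001, 0, 0, 0], [0, 0, 0.0025, 0, 0, 0], [0, 0, 0.0025, 0, 0, 0], [0, 0, 0.0025, 0, 0, 0]]}}

```text
time_s: 19.7
position: [0.6125, 0.042, 0.0307]
tcp_rot: [[0.999, 0.054, -0.0], [0.054, -0.999, 0.0], [-0.0, -0.0, -1.0]]
force: [0.3, 0.1, -1.9]
opening: 0.089
grasp_force: 30.0
```

Request:
{"fn": "send_rows", "kwargs": {"moves": [[0, -0.004, 0.001, 0, 0, 0], [0, -0.006, 0.001, 0, 0, 0], [0, -0.006, 0.001, 0, 0, 0], [0, -0.006, 0.001, 0, 0, 0]]}}

```text
time_s: 20.1
position: [0.6127, 0.0428, 0.0306]
tcp_rot: [[0.999, 0.054, 0.0], [0.054, -0.999, -0.001], [0.0, 0.001, -1.0]]
force: [-0.5, -3.9, -0.6]
opening: 0.09
grasp_force: 30.0
```

Request:
{"fn": "send_rows", "kwargs": {"moves": [[0, 0, 0, 0, 0, 0], [0, 0, 0, 0, 0, 0], [0, 0, 0, 0, 0, 0], [0, 0, 0, 0, 0, 0]], "grip": 0.4}}

```text
time_s: 20.5
position: [0.6126, 0.0438, 0.0305]
tcp_rot: [[0.999, 0.054, 0.0], [0.054, -0.999, 0.0], [0.0, -0.0, -1.0]]
force: [-0.5, -0.2, -0.2]
opening: 0.35
grasp_force: 0.0
```

```bash
cat > tab.py <<'E'
from h import *
im,d,W=cloud('wrist')
s=readout.read_state(); h=W[...,2]; Wt=(W-s['position'])@np.array(s['tcp_rot'])
p=(W[...,:2]-[.6066,.1615])@np.array([[-.0518,.99866],[.99866,.0518]]).T
k=(abs(p[...,1])<.03)&(p[...,0]>-.14)&(p[...,0]<-.095)&(h>.055)&(h<.067)&(im.min(-1)>80)
print(k.sum(),np.round(np.percentile(p[k]*1000,[2,50,98],axis=0),1),np.round(np.percentile(Wt[k]*1000,[2,50,98],axis=0),1))
print(s['position'],s['force'],s['opening'])
E
python3 tab.py
```

```text
815 [[-122.   -22. ]
 [-118.3    9.6]
 [-114.3   21.2]] [[-21.8  -3.6 -32.9]
 [  9.7   0.4 -31.6]
 [ 21.3   4.  -26.3]]
[0.61256407 0.0436753  0.0304449 ] [-0.33129536 -0.51922852  0.189452  ] 0.3697610976580096
```

Request:
{"fn": "send_rows", "kwargs": {"moves": [[0, 0, 0, 0, 0, 0], [0, 0, -0.06, 0, 0, 0], [0, 0, -0.2, 0, 0, 0], [0, 0, -0.38, 0, 0, 0], [0, 0, -0.54, 0, 0, 0], [0, 0, -0.54, 0, 0, 0], [0, 0, -0.54, 0, 0, 0], [0, 0, -0.54, 0, 0, 0], [0, 0, -0.54, 0, 0, 0], [0, 0, -0.54, 0, 0, 0]]}}

```text
time_s: 21.55
position: [0.6115, 0.0434, 0.1639]
tcp_rot: [[0.999, 0.054, -0.003], [0.054, -0.999, 0.0], [-0.003, -0.0, -1.0]]
force: [0.2, -0.5, -0.3]
opening: 0.405
grasp_force: 0.0
```

```bash
python3 tab.py; python3 -c "
from h import *
im,_=viewer.capture('wrist'); cv2.imwrite('pics/w8.png',im[...,::-1])"
```

```text
361 [[-121.7  -21.2]
 [-117.8    1.2]
 [-114.8   21.3]] [[-19.9  -3.4 100.4]
 [  2.5  -0.5 101.7]
 [ 22.6   3.4 105.6]]
[0.6117319  0.04332902 0.16404053] [ 0.11753735  0.25012911 -0.15718342] 0.39513037031261106
```

View pics/w8.png

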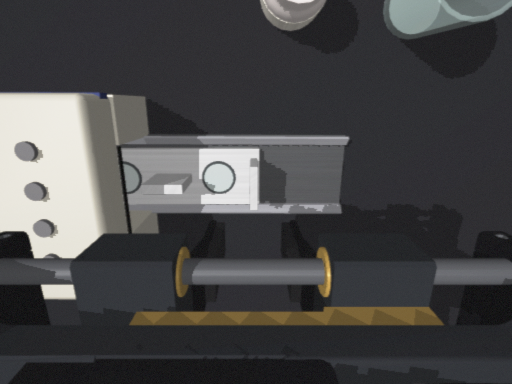

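The carrier lies flat in the channel with its front in the tunnel. The tab, near (254,183), hasn't moved since release, and the gripper is clear of it.

```bash
python3 -c "
from h import *; print(ticket.hand_in())"
```

```text
the job is handed in; nothing more can be done
None
```

I laid the carrier in the channel, slid it in by its tab until it met the stop, pressed at about 9 N for over half a second, released it there, and handed the job in at about 22 s. By force and camera it is still up against the stop, but the stop is hidden so I couldn't see the contact.

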